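Rap the wedged bearing sleeve out of its canister and clip it on the rail

ROBOT

A 6-joint arm with a two-finger parallel gripper is mounted at the origin on the work surface. World frame = base frame: x ahead of the robot, y to its left, z up, the work surface at z = 0. Lengths are in mm, angles in rad, forces in N, time in s.
With the tool pointing down it reaches from about 350 to 950 mm from the base axis. Payload 17.4 kg.
Tool frame: the origin (TCP) lies between the finger pads; the fingertips stand 11 mm ahead of it and the grasp point (between the pads) lies 8 mm behind it; z points along the fingers, y is the direction in which the jaws open and shut (so a half turn about z gives the same grasp; the last joint's range is limited). The gripper opens to 93 mm and grips with 3 to 60 N. Pads are 15 mm wide; open, the fingers measure 128 mm over their backs; the gripper's body (75 mm by 188 mm) begins 65 mm behind the grasp point.
Start: joints at [-1.172, 0.116, 1.442, -0, 1.584, -0.038], TCP at [285.545, -611.634, 229.646] pointing down, gripper open.
Joint ranges: [-2.83, 2.83], [-0.83, 2.19], [0.07, 2.5], [-1.14, 4.28], [0.01, 3], [-2.97, 2.97]. Speed limits (rad/s): [1.89, 1.89, 2.22, 3.14, 3.14, 3.14].

INTERFACE

Orientations are given as a 3x3 rotation matrix whose columns are the frame's x, y, z axes.
In Python, from workcell import get_obs, capture, sign_off gives the robot as it stands.
- The arm moves only by the tool play_rows, never from a script. Its argument "plan" is a list of rows, each a list of 7 numbers: the turn, a rotation vector about the tool's x, y, z in degrees, then the shift along the tool's x, y, z in m, then the opening in per cent of the stroke, from 0 (shut) to 100 (fully open). A call has 1 to 5 rows; each row is the pose to reach, as a shift and turn from the pose commanded when the call began, along the tool's axes at that moment; what a row does not reach only later rows make up. A row lasts 1/8 s, in which the tool goes at most 62.5 mm and 10.7 degrees, less where a joint would pass 70% of its speed; a pose out of reach is approached as far as the arm can. A call with a gripper value outside its range is refused whole. The fingers move at their own pace and stop on an object; the grip force is fixed at half the most. Time passes only in rows, so rows that repeat a pose let the fingers close. It gives the time, the measured TCP pose, the force and the opening at its end, in the units of the state.
- get_obs(): the state, without advancing time (a new reading comes with each control period).
- capture(name): name is "scene" or "top"; returns a dict with "color" (420x560x3 uint8, red, green, blue), "depth" (420x560 float32, mm along the optical axis (not along the pixel's ray), 0 where there is no reading), "fov_y" (degrees; the focal length in pixels is half the picture's height over the tangent of half this angle, whatever the lens; pixels are square), "cx", "cy" (the principal point, pixels), "position" and "attitude" of the camera in the world. Camera axes: x right, y up, looking along -z (the intrinsics and any distortion apply to the point x, -y, -z); pixel columns grow to the right and rows downward; lengths in mm; the calibration is good to about 2 mm. A picture is of the moment at which its call begins.
- sign_off(): hands the job in, once; it reports no verdict.
The state is a dict: "time": time; "joint_positions": joint angles; "joint_velocities": joint speeds; "joint_efforts": joint torques, N m; "eef_pos": TCP position; "tool_rot": TCP orientation; "contact_force": force on the tool from outside, world axes, zero at the start; "wrist_torque": the same for the moment, N m; "finger_gap": opening from 0.0 (shut) to 1.0 (fully open).
Only numpy, scipy, OpenCV 4.12 (cv2) and the standard library are available. Lean on these libraries where they do the work, as an engineer would, in place of code of your own. Each camera call takes 0.05 s, during which the arm holds its last target. There are 200 camera calls.

TASK

The last bearing sleeve, a pink one, is wedged in the clear stock canister: lift the canister from its sloping rest, rap its open mouth squarely down on the black rubber pad until the sleeve drops out, and lift the canister away so that the sleeve is left standing there. Stand the empty canister mouth-down in the yellow tray. Then press the sleeve, upright and sideways, into the one empty spring clip on the rail until it snaps fully home, let it go with its foot on or just above the bench, and do not disturb the spool, the power adapter or the scraper.

Things in the scene. Friction and masses are not known exactly. Their poses are not given: they have to be found in the camera images.
- canister: clear plastic canister, round tube 51 mm outside diameter, 41 mm bore, 160 mm long, 0.14 kg; one end closed (orange band), one open. Origin: centre of the open mouth; z runs along the tube from mouth to closed end, so z points up when upturned. It starts in the rest, mouth low, 35 degrees from vertical, closed end on the robot's side; its upper 60 mm can be gripped across the tube
- sleeve: pink bearing sleeve, 120 mm long, 0.16 kg, body 30 mm diameter with a flange 40 mm diameter and 12 mm thick at its foot. Origin: centre of the underside of the flange; z along the sleeve from the flange to the plain end. At the start it is inside the canister, coaxial, flange towards the mouth and 22 mm inside it; once loose it slides down on to the pad and stands on its flange
- rest: black sloping rest with two steel bars under the canister and a foot ledge under its mouth; fixed. Origin on the bench; the canister leans to its -x side, the mouth centre is at x = 30 mm, z = 45 mm. Overall 150 mm along x, 90 mm along y; highest part 120 mm
- pad: black rubber rapping pad, 130 x 130 mm, 12 mm thick, fixed on the bench. Origin: centre of its underside
- tray: yellow shallow tray for empties, 150 x 150 mm outside, rim 18 mm high, walls and floor 5 mm thick, fixed. Origin: centre of its underside
- clip: the empty spring clip on the rail. Origin: on the bench (z = 0) straight below the axis that a sleeve takes when home; x points into the clip (press along +x from the open side), y along the rail, z up. It grips the sleeve's body 35 to 55 mm above the bench; a black seat stops the body when home; under a sleeve at home there is only the bench
- full_a: a clip already filled with a teal sleeve of the same shape, fixed; origin as for the clip. The three clips are 100 mm apart along the rail in any order
- full_b: a clip already filled with an amber sleeve, fixed; origin as for the clip
- rail: aluminium rail 340 mm long, its top 60 mm above the bench, front face 32 mm behind (+x of) the line of home axes; fixed. Origin: on the bench below the home axis of the middle clip; y along the rail
- spool: bystander: teal filament spool with cardboard cheeks lying flat, 160 mm diameter, 55 mm high. Origin: centre of its underside
- adapter: bystander: black power adapter 130 x 60 x 34 mm. Origin: centre of its underside
- scraper: bystander: scraper 180 mm long lying flat beside the rest, below 30 mm high. Origin near its middle
- grip_pads (a point): on the canister's axis, 18 mm inside the mouth, level with three small black grip pads that wedge the sleeve's flange. They hold about five times the sleeve's weight, so careful carrying does not free it; a brisk knock of the mouth on the pad (0.2 to 0.3 m/s, from a few centimetres up) moves it part or all of the way, and knocks add up: one to four are usual
- clip_gap (a point): midway between the clip's two white rollers, 12 mm before the home axis, 45 mm above the bench. The rollers sit on sprung steel leaves, 22 mm apart when empty; they yield to a push of about 5 to 12 N and close again behind the sleeve
Things that resemble listed ones, but are neither listed nor needed, are in the scene too. Leave any purple look-alike of the canister alone.

How it is judged (in metres and radians):
On the way, in this order (a step that is already met when the one before it is completed fails the run):
1. the canister is lifted clear of the rest with the sleeve still wedged inside (distance of canister from where it was at the start of the episode above 0.06 m and contact force between canister and rest below 0.1 N and z of sleeve in the frame of canister above 0.012 m and height (world z) of canister above 0.03 m), for 0.1 s.
2. the sleeve is knocked loose with the canister's mouth down at the pad (mouth within 60 mm of the pad's centre and less than 60 mm above the bench, within 15 degrees of square) (z of sleeve in the frame of canister below 0.012 m and horizontal distance between canister and pad below 0.06 m and height (world z) of canister below 0.06 m and angle between canister's own z axis and vertical below 0.26 rad).
3. the sleeve stands on the pad, canister lifted off it (contact force between sleeve and pad above 0.3 N and angle between sleeve's own z axis and vertical below 0.1 rad and height (world z) of sleeve below 0.02 m and (height (world z) of canister above 0.135 m or horizontal distance between canister and sleeve above 0.06 m)), for 0.1 s.
4. the empty canister stands mouth-down in the tray, let go (horizontal distance between canister and tray below 0.05 m and height (world z) of canister below 0.012 m and angle between canister's own z axis and vertical below 0.1 rad and contact force between the fingers and canister below 0.1 N), for 0.2 s.
At the end, for the whole second after the job is handed in: The pink sleeve is home in the empty clip: its axis within 5 mm of the home axis, upright within 7 degrees (0.12 rad), foot less than 20 mm above the bench, at rest; the canister stands mouth-down (within 0.1 rad) on the tray's floor within 50 mm of the tray's centre, at rest (horizontal distance between sleeve and clip below 0.005 m and angle between sleeve's own z axis and vertical below 0.12 rad and height (world z) of sleeve below 0.02 m and linear speed of each of sleeve, canister below 0.02 m/s and horizontal distance between canister and tray below 0.05 m and height (world z) of canister below 0.012 m and angle between canister's own z axis and vertical below 0.1 rad); the robot touches nothing.
It fails at once if the sleeve drops out of the canister in mid-air (z of sleeve in the frame of canister below 0.01 m and horizontal distance between sleeve and canister below 0.04 m and height (world z) of each of sleeve, canister above 0.06 m).
It fails at once if the spool, adapter or scraper is moved by more than 30 mm (distance of any of spool, adapter, scraper from where it was at the start of the episode above 0.03 m).
It also fails if it takes over 54 s, if anything falls off the work surface, if the arm or the gripper's body presses on something with over 40 N, if the wrist force passes 120 N, or if a joint passes its speed limit or range.

## Working session

There is one attempt and no reset: what is moved stays moved. The work goes in short steps, Python scripts to look and compute and a tool call to move; the robot and the scene stay as the last step left them, time stands still between calls to the robot, and variables do not carry over. Pictures are saved under pics/ and viewed, about 8 in all and at most 12, crops included, and the job is handed in when it is done.

Besides the shell and the picture viewer there is one more tool, called after "Request:" as name(argument=value, ...) on one line, values as JSON. play_rows: Moves the arm, as the interface text tells. Its arguments: {"type":"object","properties":{"plan":{"type":"array"}},"required":["plan"]}

```bash
ls; mkdir -p pics
cat > h.py <<'E'
import numpy as np,cv2
from workcell import get_obs,capture,sign_off
def cap(name):
    c=capture(name); np.save(f'{name}.npy',c,allow_pickle=True); return c
def load(name): return np.load(f'{name}.npy',allow_pickle=True).item()
def world(c,u,v,d=None):
    f=c['color'].shape[0]/2/np.tan(np.radians(c['fov_y'])/2)
    u=np.asarray(u,float);v=np.asarray(v,float)
    if d is None: d=c['depth'][v.astype(int),u.astype(int)]
    p=np.stack([(u-c['cx'])/f*d,-(v-c['cy'])/f*d,-d*np.ones_like(u)],-1)
    return p@np.array(c['attitude']).T+np.array(c['position'])
def atz(c,u,v,z):
    a=world(c,u,v,1.0*np.ones_like(np.asarray(u,float)));p=np.array(c['position']);r=a-p
    return p+r*((z-p[2])/r[...,2])[...,None]
def proj(c,P):
    f=c['color'].shape[0]/2/np.tan(np.radians(c['fov_y'])/2)
    q=(np.asarray(P,float)-c['position'])@np.array(c['attitude']);return np.stack([c['cx']-f*q[...,0]/q[...,2],c['cy']+f*q[...,1]/q[...,2]],-1)
E
python3 - <<'E'
from h import *
for n in('scene','top'):
    c=cap(n);print({k:v for k,v in c.items() if k not in('color','depth')})
    cv2.imwrite(f'pics/{n}0.png',cv2.resize(c['color'][...,::-1],(800,600),interpolation=cv2.INTER_CUBIC))
o=get_obs();print(o)
E
```

```text
pics
{'fov_y': 45.06063867154553, 'cx': 288.8718895745702, 'cy': 209.765943118536, 'position': array([1227.26689654,  -99.86889183, 1267.00059265]), 'attitude': array([[ 0.02896257, -0.84071715,  0.5406994 ],
       [ 0.99957637,  0.02280499, -0.01808354],
       [ 0.0028725 ,  0.54099409,  0.84102149]])}
{'fov_y': 49.40446819359356, 'cx': 275.9644217423053, 'cy': 213.2772203317285, 'position': array([ 188.23963087,  -84.75836806, 1685.64249768]), 'attitude': array([[ 0.00470003,  0.98681792, -0.16176618],
       [-0.99998696,  0.00496106,  0.00120973],
       [ 0.00199631,  0.16175838,  0.98682837]])}
{'time': 0.1, 'joint_positions': array([-1.17176289e+00,  1.16385443e-01,  1.44217674e+00,  9.72345123e-06,
        1.58402733e+00, -3.77967329e-02]), 'joint_velocities': array([ 0.0003176 ,  0.00138448, -0.00328246, -0.00140362,  0.00224916,
        0.00041197]), 'joint_efforts': array([ 1.88374193e-03, -7.22895598e+01, -6.23862362e+01,  7.82214012e-02,
        2.27948581e-02, -8.92854814e-05]), 'eef_pos': array([ 285.49940886, -611.45384117,  229.0279493 ]), 'tool_rot': array([[ 9.06097228e-01,  4.23069345e-01, -3.78349710e-04],
       [ 4.23069511e-01, -9.06096760e-01,  9.22322463e-04],
       [ 4.73849140e-05, -9.95782054e-04, -9.99999503e-01]]), 'contact_force': array([-0.12119367, -0.14911499, -0.57583225]), 'wrist_torque': array([ 0.01581331, -0.01633878,  0.00249592]), 'finger_gap': 0.9980592095954444}
```

View pics/scene0.png

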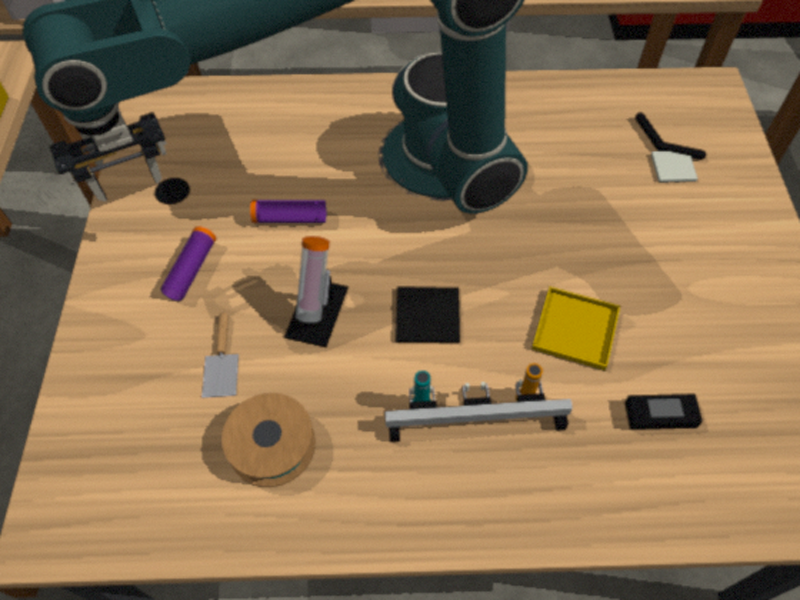

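View pics/top0.png

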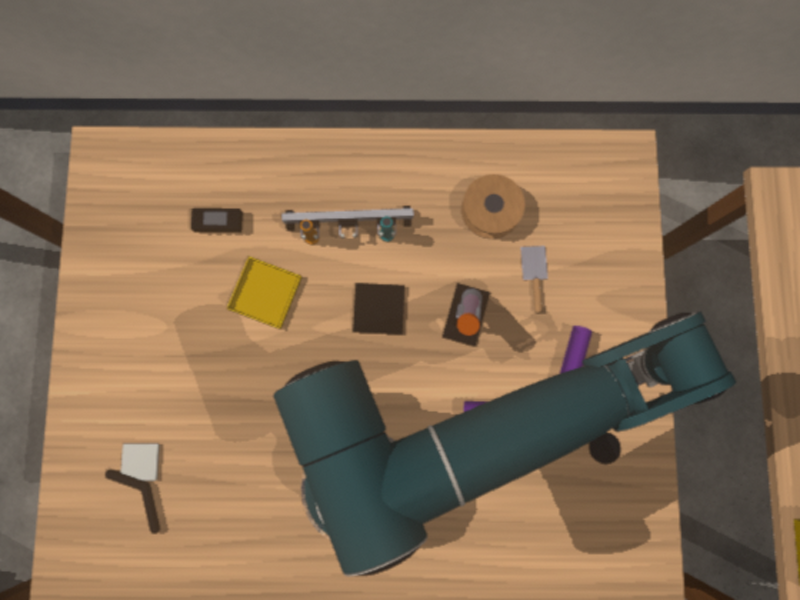

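The clear canister with pink inside is at about (313,280) in the scene view. The purple tubes at (288,212) and (188,264) are look-alikes. The pad is at (428,314), the tray at (577,328), and the empty clip at (475,393), between teal (422,385) and amber (532,380). I'll enlarge both areas.

Run:
```python
from h import *
c=load('scene');t=load('top')
def crop(c,x0,y0,w,h,s): return cv2.resize(c['color'][y0:y0+h,x0:x0+w,::-1],(w*s,h*s),interpolation=cv2.INTER_CUBIC)
a=crop(c,190,155,80,100,5)   # 400x500 canister
b=crop(c,265,245,140,72,5) # 700x360 rail
im=np.zeros((600,800,3),np.uint8)
im[:400,:400]=crop(c,190,160,80,80,5);im[:400,400:]=crop(t,295,180,80,80,5)[:, :400]
im[400:]=crop(c,262,250,160,60,5)[:200,:800] if 0 else cv2.resize(c['color'][248:310,262:410,::-1],(800,200) )
cv2.imwrite('pics/crop1.png',im)
# table check
for u,v in[(100,330),(250,370),(500,330),(480,220),(250,140)]: print((u,v),world(c,u,v).round(1))
for u,v in[(100,330),(250,240),(400,280),(450,120)]: print('top',(u,v),world(t,u,v).round(1))
def blob(c,mask,name):
    n,l,s,ct=cv2.connectedComponentsWithStats(mask.astype(np.uint8))
    i=1+np.argmax(s[1:,4]);v,u=np.nonzero(l==i);P=world(c,u,v);P=P[c['depth'][v,u]>0]
    print(name,s[i],ct[i].round(1),'med',np.median(P,0).round(1),'z pct',np.percentile(P[:,2],[2,50,98]).round(1));return u,v,P
for nm,cc in(('scene',c),('top',t)):
    h=cv2.cvtColor(cc['color'],cv2.COLOR_RGB2HSV).astype(int);H,S,V=h[...,0],h[...,1],h[...,2]
    u,v,P=blob(cc,(H>20)&(H<32)&(S>200)&(V>100),nm+' tray')
    Q=P[:,:2].astype(np.float32);print(cv2.minAreaRect(Q))
    m=np.zeros(H.shape,bool)
    m[195:245,270:330]=1 if nm=='scene' else 0
    if nm=='top': m[190:240,240:290]=1
    u,v,P=blob(cc,m&(V<70),nm+' pad');print(cv2.minAreaRect(P[:,:2].astype(np.float32)))
    u,v,P=blob(cc,(H>3)&(H<11)&(S>210)&(V>120),nm+' orange');print(cv2.minAreaRect(P[:,:2].astype(np.float32)))
```

```text
(100, 330) [ 768.7 -569.4    2. ]
(250, 370) [ 880.5 -182.4   -1.3]
(500, 330) [7.969e+02 4.621e+02 3.000e-01]
(480, 220) [464.1 488.1   0.6]
(250, 140) [ 142.5 -191.3    4.6]
top (100, 330) [ 37.7 539.7   7.9]
top (250, 240) [362.9   8.5   7.6]
top (400, 280) [ 208.5 -380.1  595.6]
top (450, 120) [ 8.343e+02 -7.595e+02 -4.000e-01]
scene tray [ 373  201   61   56 2217] [403.2 229.3] med [493.9 255.8   6.8] z pct [ 0.9  6.8 21.3]
((493.50396728515625, 254.23011779785156), (148.91574096679688, 153.0499267578125), 69.44164276123047)
scene pad [ 277  201   45   39 1708] [298.7 220.3] med [458.4 -45.7  13.2] z pct [ 6.7 13.2 18.8]
((452.8148498535156, -44.844932556152344), (128.96055603027344, 133.36248779296875), 87.99847412109375)Traceback (most recent call last):
  File "<stdin>", line 25, in <module>
  File "<stdin>", line 15, in blob
    return _wrapfunc(a, 'argmax', axis=axis, out=out, **kwds)
    return bound(*args, **kwds)
ValueError: attempt to get argmax of an empty sequence
```

View pics/crop1.png

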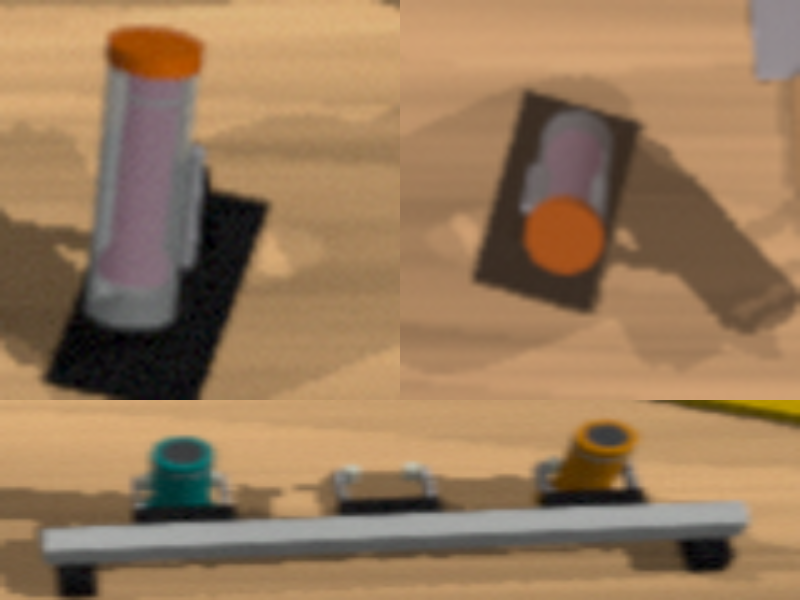

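The upper-left crop shows the clear canister: orange cap at (156,52), mouth near (133,305), pink sleeve inside. It is the only non-purple tube, so it is the right one. The upper-right crop (top view) shows the rest's corners at (525,90), (638,125), (590,312) and (473,280), with the cap at (565,235). In the rail crop, the middle clip, with rollers near (350,470) and (412,468), is empty.

Run:
```python
from h import *
c=load('scene');t=load('top')
def rect(P): 
    r=cv2.minAreaRect(P[:,:2].astype(np.float32));return [np.round(x,1) for x in r]
for nm,cc,box in(('scene',c,(195,240,205,235)),('top',t,(195,245,305,345))):
    h=cv2.cvtColor(cc['color'],cv2.COLOR_RGB2HSV).astype(int);H,S,V=h[...,0],h[...,1],h[...,2]
    v,u=np.nonzero((H>2)&(H<14)&(S>190)&(V>100)); 
    b=(165,180,208,236) if nm=='scene' else (215,240,315,340)
    k=(v>=b[0])&(v<b[1])&(u>=b[2])&(u<b[3]);u,v=u[k],v[k];P=world(cc,u,v)
    print(nm,'orange',len(u),u.mean(),v.mean(),np.median(P,0).round(1),P.min(0).round(1),P.max(0).round(1))
# top pad/tray
h=cv2.cvtColor(t['color'],cv2.COLOR_RGB2HSV).astype(int);H,S,V=h[...,0],h[...,1],h[...,2]
for nm,b,m in(('pad',(190,240,240,290),V<85),('tray',(170,240,150,220),(S>200)&(H>18)&(H<32)&(V>80))):
    v,u=np.nonzero(m);k=(v>=b[0])&(v<b[1])&(u>=b[2])&(u<b[3]);P=world(t,u[k],v[k]);print('top',nm,k.sum(),np.median(P,0).round(1),rect(P), rect(atz(t,u[k],v[k],12)))
# rest corners
print('rest corners'); 
for u,v in[(320,198),(342.6,205),(333,242.4),(309.6,236)]: print(atz(t,u,v,10).round(1))
for u,v in [(318,205),(336,208),(330,239),(314,235)]: print(world(t,u,v).round(1))
print('scene rest'); 
for u,v in[(243,200),(230,239),(199,236)]: print(atz(c,u,v,10).round(1))
s=800/148;sy=200/62
f=lambda x,y:(262+x/s,248+(y-400)/sy)
print('sleeve tops z120')
for x,y in[(184,452),(608,435)]: u,v=f(x,y);print(world(c,u,v).round(1),atz(c,u,v,120).round(1))
print('rollers');
for x,y in[(350,470),(412,468),(340,490),(430,490)]: u,v=f(x,y);print(world(c,u,v).round(1),atz(c,u,v,55).round(1))
print('rail front top edge / ends')
for x,y in[(43,530),(747,503),(45,548),(747,520)]: u,v=f(x,y);print(world(c,u,v).round(1),atz(c,u,v,60).round(1))
```

```text
scene orange 40 219.575 169.65 [ 395.2 -260.7  179.8] [ 370.5 -279.7  164.1] [ 414.3 -234.2  193.3]
top orange 179 327.3072625698324 226.88826815642457 [ 390.4 -257.7  177.9] [ 188.2 -306.1    5.4] [ 416.7  -84.8 1685.6]
top pad 1162 [452.  -46.3  12.5] [array([353.6, -41.9]), array([128.3, 326.3]), np.float64(87.3)] [array([453.2, -46.6]), array([128.1, 126.9]), np.float64(87.5)]
top tray 1357 [493.2 248.1   6.3] [array([397.3,  93.6]), array([525.2, 162. ]), np.float64(57.6)] [array([493.3, 248.5]), array([135.9, 144.6]), np.float64(69.2)]
rest corners
[ 521.7 -251.3   10. ]
[ 495.5 -335.3   10. ]
[ 355.3 -297.3   10. ]
[ 378.6 -211.3   10. ]
[ 496.1 -244.1    4. ]
[ 473.5 -302.5   69.2]
[ 367.5 -286.1   13.1]
[ 383.  -228.     4.8]
scene rest
[ 380.7 -208.9   10. ]
[ 513.5 -243.2   10. ]
[ 501.2 -332.    10. ]
sleeve tops z120
[654.4 -61.9 122.5] [653.1 -61.9 120. ]
[643.3 137.8 119.1] [643.8 137.6 120. ]
rollers
[639.9  20.8  56.3] [639.3  20.9  55. ]
[639.4  51.1  57.2] [638.3  51.4  55. ]
[656.   15.   52.6] [657.1  14.8  55. ]
[659.6  58.2  57.7] [658.3  58.5  55. ]
rail front top edge / ends
[ 691.1 -129.6   61.2] [ 690.5 -129.6   60. ]
[650.  224.5   2.2] [676.4 209.7  60. ]
[ 705.8 -128.8   59.5] [ 706.  -128.8   60. ]
[665.2 222.4   1.5] [691.2 207.4  60. ]
```

```bash
cat >> h.py <<'E'
from scipy.spatial.transform import Rotation as R
X=np.array([np.cos(np.radians(-15.5)),np.sin(np.radians(-15.5)),0]);Z=np.array([0,0,1.])
REST=np.array([437.8,-273.8,0])
MOUTH=REST+30*X+45*Z; AX=-np.sin(np.radians(35))*X+np.cos(np.radians(35))*Z
def frame(z,y):
    z=z/np.linalg.norm(z);y=y-z*(y@z);y/=np.linalg.norm(y);return np.stack([np.cross(y,z),y,z],1)
def rows(Rt,pt,start=None):
    "grasp-point target pt -> single row (turn deg, shift m) in tool axes"
    if start is None: o=get_obs();R0,p0=np.array(o['tool_rot']),np.array(o['eef_pos'])
    else: R0,p0=start
    tcp=np.array(pt)+8*Rt[:,2]
    rv=np.degrees(R.from_matrix(R0.T@Rt).as_rotvec());s=R0.T@(tcp-p0)/1000
    return rv.round(2),s.round(4),'ang %.1f dist %.0f'%(np.linalg.norm(rv),1000*np.linalg.norm(s))
E
python3 - <<'E'
from h import *
c=load('scene');t=load('top')
print(MOUTH.round(1),AX.round(3))
for n,q in(('scene',c),('top',t)):
    ph=np.linspace(0,2*np.pi,60);Y=np.cross(AX,X);Y/=np.linalg.norm(Y);W=np.cross(Y,AX)
    for s in(0,160):
        E=proj(q,MOUTH+AX*s+25.5*(np.cos(ph)[:,None]*Y+np.sin(ph)[:,None]*W));print(n,s,E.mean(0).round(1),E.min(0).round(1),E.max(0).round(1))
Y=np.array([X[1],-X[0],0]);Rt=frame(-AX,Y);print(Rt.round(3))
g=MOUTH+125*AX
print('pre',rows(Rt,g+120*AX)); print('grasp from pre',rows(Rt,g,(Rt,g+120*AX-8*AX)))
E
```

```text
[ 466.7 -281.8   45. ] [-0.553  0.153  0.819]
scene 0 [215.9 218.9] [206.7 215.1] [224.8 222.8]
scene 160 [220.8 165.6] [211.2 162.4] [230.1 168.8]
top 0 [329.4 210.9] [322.5 204.5] [336.5 217.3]
top 160 [327.  230.5] [319.5 223.6] [334.8 237.4]
[[ 0.789 -0.267  0.553]
 [-0.219 -0.964 -0.153]
 [ 0.574 -0.    -0.819]]
pre (array([-12.43,  33.53,  39.22]), array([ 0.2003, -0.3104, -0.0098]), 'ang 53.1 dist 370')
grasp from pre (array([0., 0., 0.]), array([-0.  , -0.  ,  0.12]), 'ang 0.0 dist 120')
```

Measured against the images, the model needs to move about 8 mm in +x. I'll apply that and set out.

```bash
sed -i 's/REST=np.array(\[437.8/REST=np.array([445.6/' h.py
python3 - <<'E'
from h import *
Y=np.array([X[1],-X[0],0]);Rt=frame(-AX,Y);g=MOUTH+125*AX
print(g,'pre',rows(Rt,g+120*AX))
E
```

```text
[ 405.41944843 -262.65694686  147.39400554] pre (array([-12.43,  33.53,  39.22]), array([ 0.2074, -0.3071, -0.0098]), 'ang 53.1 dist 371')
```

Request:
play_rows(plan=[[-2, 5.6, 6.5, 0.034, -0.052, -0.03, 100], [-4.1, 11.2, 13, 0.068, -0.103, -0.06, 100], [-6.2, 16.8, 19.6, 0.102, -0.155, -0.06, 100], [-8.3, 22.4, 26.1, 0.137, -0.207, -0.05, 100], [-10.4, 28, 32.7, 0.17, -0.26, -0.03, 100]])

```text
time: 0.72
eef_pos: [327.3, -322.1, 265.9]
tool_rot: [[0.867, -0.148, 0.476], [-0.113, -0.988, -0.101], [0.486, 0.034, -0.874]]
contact_force: [-0.3, 0.9, 1.0]
finger_gap: 0.998
```

```bash
cat > r.py <<'E'
from h import *
o=get_obs();print(o['time'],o['eef_pos'].round(1),o['tool_rot'].round(3).tolist(),o['joint_positions'].round(2),o['contact_force'].round(1),o['finger_gap'])
E
python3 - <<'E'
import r
from h import *
Y=np.array([X[1],-X[0],0]);Rt=frame(-AX,Y);g=MOUTH+125*AX
print(g,'pre',rows(Rt,g+120*AX))
E
```

```text
0.725 [ 327.3 -322.1  265.9] [[0.867, -0.148, 0.476], [-0.113, -0.988, -0.101], [0.486, 0.034, -0.874]] [-1.07 -0.65  2.06  0.39  1.39  0.63] [-0.3  0.9  1. ] 0.9981405823074212
[ 405.41944843 -262.65694686  147.39400554] pre (array([-2.08,  5.81,  6.97]), array([-0.0076, -0.0791,  0.0233]), 'ang 9.3 dist 83')
```

Run:
```python
from h import *
Y=np.array([X[1],-X[0],0]);Rt=frame(-AX,Y);g=MOUTH+125*AX
print('pre75',rows(Rt,g+80*AX))
```

```text
pre75 (array([-2.08,  5.81,  6.97]), array([-0.0036, -0.0774,  0.0631]), 'ang 9.3 dist 100')
```

Request:
play_rows(plan=[[-1, 3, 3.5, -0.004, -0.045, 0.01, 100], [-2.1, 5.8, 7, -0.004, -0.077, 0.03, 100], [-2.1, 5.8, 7, -0.004, -0.077, 0.063, 100], [-2.1, 5.8, 7, -0.004, -0.077, 0.063, 100]])

```text
time: 1.23
eef_pos: [364.5, -252.3, 203.9]
tool_rot: [[0.794, -0.262, 0.548], [-0.216, -0.965, -0.149], [0.568, -0.001, -0.823]]
contact_force: [-0.3, -0.7, 0.4]
finger_gap: 0.996
```

Run:
```python
import r
from h import *
Y=np.array([X[1],-X[0],0]);Rt=frame(-AX,Y);g=MOUTH+125*AX
print('grasp',rows(Rt,g))
c=cap('scene');t=cap('top')
a=cv2.resize(c['color'][120:250,170:270,::-1],(460,598),interpolation=cv2.INTER_CUBIC)
cv2.imwrite('pics/near.png',np.hstack([a,cv2.resize(t['color'][180:260,290:350,::-1],(340,598))[:, :340]]))
```

```text
1.225 [ 364.5 -252.3  203.9] [[0.794, -0.262, 0.548], [-0.216, -0.965, -0.149], [0.568, -0.001, -0.823]] [-0.88 -0.81  2.27  0.36  1.2   0.91] [-0.3 -0.7  0.4] 0.9961869422845391
grasp (array([-0.19,  0.4 ,  0.21]), array([ 0.0027, -0.0007,  0.0785]), 'ang 0.5 dist 79')
```

View pics/near.png

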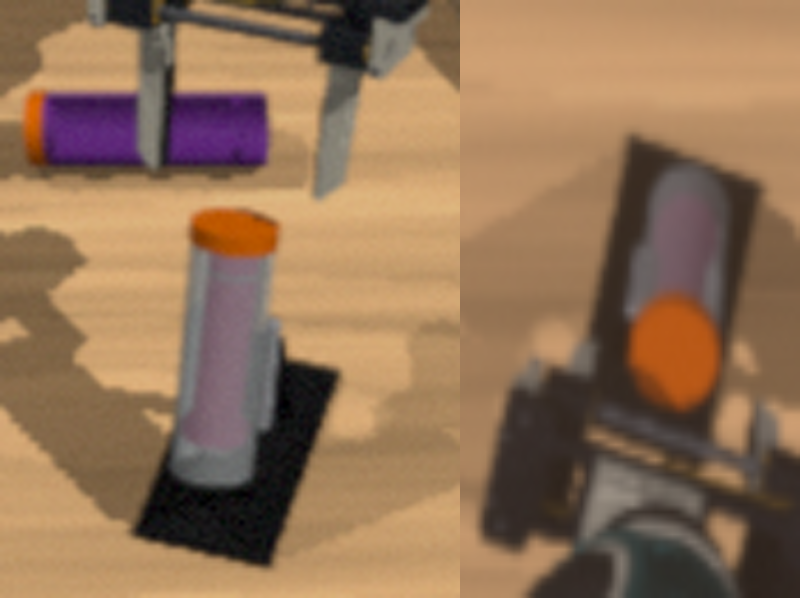

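The fingertips straddle the cap symmetrically: tips at (585,350) and (765,410), cap centred at (675,352) in the right panel. I'll slide down and close.

Request:
play_rows(plan=[[0, 0, 0, 0.002, 0, 0.03, 100], [-0.2, 0.4, 0.2, 0.003, -0.001, 0.06, 100], [-0.2, 0.4, 0.2, 0.003, -0.001, 0.078, 100], [-0.2, 0.4, 0.2, 0.003, -0.001, 0.078, 100]])

```text
time: 1.82
eef_pos: [410.0, -265.3, 144.2]
tool_rot: [[0.788, -0.269, 0.554], [-0.219, -0.963, -0.156], [0.575, 0.002, -0.818]]
contact_force: [0.1, 0.4, -0.3]
finger_gap: 1.0
```

Request:
play_rows(plan=[[0, 0, 0, 0, 0, 0, 0], [0, 0, 0, 0, 0, 0, 0], [0, 0, 0, 0, 0, 0, 0], [0, 0, 0, 0, 0, 0, 0]])

```text
time: 2.33
eef_pos: [410.1, -264.9, 144.1]
tool_rot: [[0.787, -0.269, 0.555], [-0.218, -0.963, -0.157], [0.576, 0.002, -0.817]]
contact_force: [0.1, -0.5, -0.0]
finger_gap: 0.621
```

```bash
python3 r.py
```

```text
2.325 [ 410.1 -264.9  144.1] [[0.787, -0.269, 0.555], [-0.218, -0.963, -0.157], [0.576, 0.002, -0.817]] [-0.8  -0.67  2.29  0.35  0.99  0.93] [ 0.1 -0.5 -0. ] 0.6212244000560748
```

Request:
play_rows(plan=[[0, 0, 0, 0, 0, 0, 0], [0, 0, 0, 0, 0, 0, 0], [0, 0, 0, 0, 0, 0, 0]])

```text
time: 2.7
eef_pos: [410.2, -264.8, 144.0]
tool_rot: [[0.788, -0.269, 0.555], [-0.218, -0.963, -0.156], [0.576, 0.002, -0.817]]
contact_force: [-1.5, 4.7, 4.0]
finger_gap: 0.538
```

Request:
play_rows(plan=[[0, 0, 0, 0.012, 0, -0.016, 0], [0, 0, 0, 0.03, 0, -0.043, 0], [0, 0, 0, 0.048, 0, -0.069, 0], [0, -6, 0, 0.06, 0, -0.085, 0], [0, -12, 0, 0.075, 0, -0.09, 0]])

```text
time: 3.32
eef_pos: [418.9, -267.6, 263.2]
tool_rot: [[0.886, -0.27, 0.377], [-0.247, -0.963, -0.109], [0.392, 0.004, -0.92]]
contact_force: [-0.8, 0.8, -3.8]
finger_gap: 0.537
```

Run:
```python
import r
from h import *
Y=np.array([X[1],-X[0],0]);Rt=frame(-Z,Y)
print('over pad, mouth 62',rows(Rt,[453,-46,62+125]))
c=cap('scene');cv2.imwrite('pics/lift.png',cv2.resize(c['color'][90:240,140:340,::-1],(800,600),interpolation=cv2.INTER_CUBIC))
```

```text
3.325 [ 418.9 -267.6  263.2] [[0.886, -0.27, 0.377], [-0.247, -0.963, -0.109], [0.392, 0.004, -0.92]] [-0.72 -0.54  1.98  0.17  1.34  1.12] [-0.8  0.8 -3.8] 0.5369503915959132
over pad, mouth 62 (array([  0.26, -23.08,  -0.14]), array([-0.0576, -0.2229,  0.0661]), 'ang 23.1 dist 239')
```

View pics/lift.png

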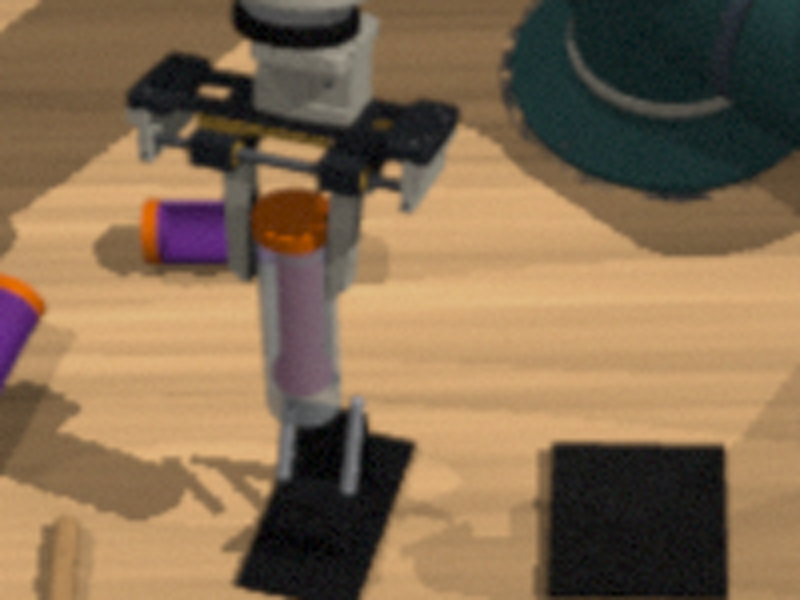

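The canister is gripped and lifted (cap at (290,220), mouth at (305,405)), the sleeve is still inside, and the pad is at (638,520). Now over the pad, turning upright.

Request:
play_rows(plan=[[0, -5, 0, -0.005, -0.045, 0, 0], [0, -10, 0, -0.02, -0.1, 0.005, 0], [0.1, -16, 0, -0.035, -0.155, 0.02, 0], [0.2, -23.1, -0.1, -0.05, -0.2, 0.05, 0], [0.3, -23.1, -0.1, -0.0576, -0.223, 0.066, 0]])

```text
time: 4.0
eef_pos: [453.5, -43.3, 175.1]
tool_rot: [[0.964, -0.264, -0.002], [-0.264, -0.964, 0.003], [-0.002, -0.003, -1.0]]
contact_force: [-0.5, -0.1, -3.2]
finger_gap: 0.536
```

Request:
play_rows(plan=[[0, 0, 0, 0, 0, 0, 0], [0, 0, 0, 0, 0, 0, 0]])

```text
time: 4.25
eef_pos: [453.3, -45.8, 177.6]
tool_rot: [[0.964, -0.266, 0.003], [-0.266, -0.964, 0.002], [0.003, -0.003, -1.0]]
contact_force: [-0.9, 0.0, -4.2]
finger_gap: 0.539
```

Run:
```python
import r
from h import *
Y=np.array([X[1],-X[0],0]);Rt=frame(-Z,Y)
print('over pad, mouth 62',rows(Rt,[453,-46,62+125]))
c=cap('scene')
a=c['color'][120:250,220:360,::-1];cv2.imwrite('pics/pad.png',cv2.resize(a,(646,600),interpolation=cv2.INTER_CUBIC))
for z in(62,52,72):
  print(z,((proj(c,[[453+25.5,-46,z],[453,-46,z],[453+25.5,-46,z-50]])-[220,120])*4.615).round(0).tolist())
```

```text
4.25 [453.3 -45.8 177.6] [[0.964, -0.266, 0.003], [-0.266, -0.964, 0.002], [0.003, -0.003, -1.0]] [-0.16 -0.36  1.96  0.    1.54  1.68] [-0.9  0.  -4.2] 0.5386900242707665
over pad, mouth 62 (array([-0.16, -0.15,  0.05]), array([-0.0002,  0.0003, -0.0014]), 'ang 0.2 dist 1')
62 [[365.0, 449.0], [363.0, 414.0], [363.0, 491.0]]
52 [[365.0, 458.0], [363.0, 423.0], [363.0, 500.0]]
72 [[365.0, 440.0], [364.0, 405.0], [364.0, 483.0]]
```

View pics/pad.png

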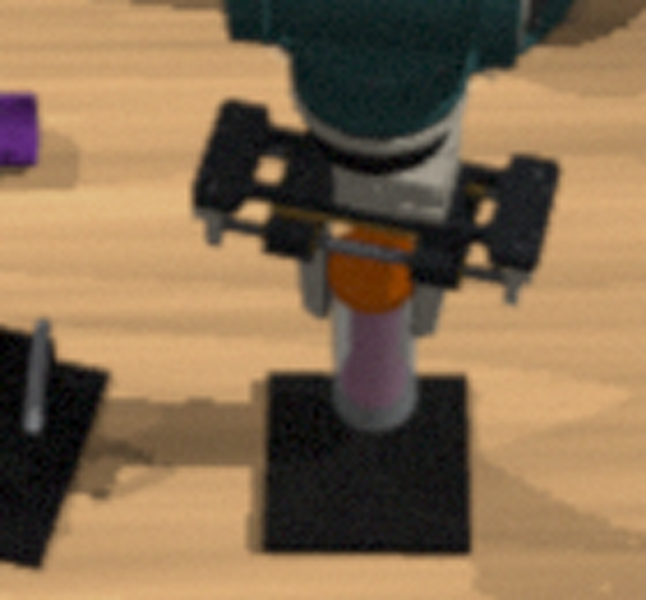

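The canister is upright over the pad, mouth bottom at (375,432). That suggests the mouth is somewhat higher than modelled, so I'll find contact by feel.

Request:
play_rows(plan=[[0, 0, 0, 0, 0, 0.015, 0], [0, 0, 0, 0, 0, 0.03, 0], [0, 0, 0, 0, 0, 0.038, 0], [0, 0, 0, 0, 0, 0.042, 0], [0, 0, 0, 0, 0, 0.045, 0]])

```text
time: 4.92
eef_pos: [454.5, -45.5, 134.1]
tool_rot: [[0.964, -0.266, 0.006], [-0.266, -0.964, 0.001], [0.005, -0.003, -1.0]]
contact_force: [-2.3, -1.2, 30.6]
finger_gap: 0.537
```

Request:
play_rows(plan=[[0, 0, 0, 0, 0, 0.003, 0], [0, 0, 0, 0, 0, 0.006, 0]])

```text
time: 5.18
eef_pos: [456.5, -45.9, 131.7]
tool_rot: [[0.964, -0.266, 0.012], [-0.266, -0.964, -0.0], [0.012, -0.003, -1.0]]
contact_force: [-1.1, -0.5, 44.6]
finger_gap: 0.534
```

Request:
play_rows(plan=[[0, 0, 0, 0, 0, 0.003, 0], [0, 0, 0, 0, 0, 0.006, 0]])

```text
time: 5.42
eef_pos: [456.6, -46.0, 125.8]
tool_rot: [[0.964, -0.266, 0.013], [-0.266, -0.964, -0.0], [0.012, -0.003, -1.0]]
contact_force: [-1.6, -3.0, 41.3]
finger_gap: 0.537
```

Contact came at a TCP height of about 130. Now rap: lift 45 mm, drive down at 0.25 m/s, then look.

Request:
play_rows(plan=[[0, 0, 0, 0, 0, -0.025, 0], [0, 0, 0, 0, 0, -0.05, 0], [0, 0, 0, 0, 0, -0.05, 0], [0, 0, 0, 0, 0, -0.033, 0], [0, 0, 0, 0, 0, -0.002, 0]])

```text
time: 6.05
eef_pos: [453.3, -45.2, 120.2]
tool_rot: [[0.964, -0.266, 0.003], [-0.266, -0.964, 0.002], [0.002, -0.003, -1.0]]
contact_force: [-2.1, -4.0, 41.6]
finger_gap: 0.531
```

Run:
```python
import r
from h import *
c=cap('scene')
a=c['color'][120:250,220:360,::-1];cv2.imwrite('pics/rap1.png',cv2.resize(a,(646,600),interpolation=cv2.INTER_CUBIC))
for z in(0,22,120):
  print(z,((proj(c,[[455,-46,z+12]])-[220,120])*4.615).round(0).tolist())
```

```text
6.05 [453.3 -45.2 120.2] [[0.964, -0.266, 0.003], [-0.266, -0.964, 0.002], [0.002, -0.003, -1.0]] [-0.16 -0.33  2.03  0.    1.44  1.68] [-2.1 -4.  41.6] 0.530797133167899
0 [[362.0, 459.0]]
22 [[363.0, 441.0]]
120 [[366.0, 352.0]]
```

View pics/rap1.png

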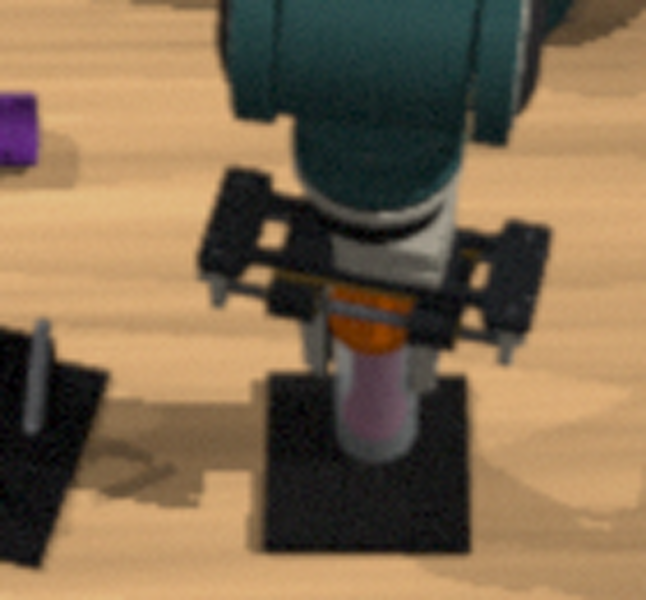

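The pink bottom edge is at about v=443 and the tube bottom at about v=462, so the sleeve is still wedged. I'll knock again, tracking the pink edge numerically.

```bash
cat > pk.py <<'E'
from h import *
import r,sys
def pink(c,b=(185,230,280,320)):
    h=c['color'].astype(int);m=np.zeros(h.shape[:2],bool);m[b[0]:b[1],b[2]:b[3]]=1
    p=m&(h[...,0]-h[...,1]>22)&(h[...,2]-h[...,1]>2)
    v,u=np.nonzero(p);print('pink n',len(v),'rows',np.bincount(v)[b[0]:].tolist());return u,v
if __name__=='__main__': pink(cap('scene'))
E
python3 -c "
from pk import *
pink(load('scene'))"
```

```text
6.1 [452.6 -45.2 117.1] [[0.964, -0.266, 0.0], [-0.266, -0.964, 0.002], [-0.0, -0.002, -1.0]] [-0.16 -0.33  2.04  0.    1.44  1.68] [ 3.7 -0.9 -5.1] 0.5324699497144404
pink n 79 rows [0, 0, 0, 0, 0, 0, 0, 0, 0, 0, 0, 0, 8, 3, 3, 3, 1, 2, 3, 3, 5, 3, 4, 3, 7, 9, 6, 8, 4, 4]
```

Request:
play_rows(plan=[[0, 0, 0, 0, 0, -0.03, 0], [0, 0, 0, 0, 0, -0.06, 0], [0, 0, 0, 0, 0, -0.06, 0], [0, 0, 0, 0, 0, -0.036, 0], [0, 0, 0, 0, 0, -0.001, 0]])

```text
time: 6.72
eef_pos: [452.7, -45.0, 119.6]
tool_rot: [[0.964, -0.266, 0.001], [-0.266, -0.964, 0.002], [0.0, -0.003, -1.0]]
contact_force: [0.7, -0.0, -4.4]
finger_gap: 0.537
```

```bash
python3 pk.py
```

```text
6.725 [452.7 -45.  119.6] [[0.964, -0.266, 0.001], [-0.266, -0.964, 0.002], [0.0, -0.003, -1.0]] [-0.16 -0.33  2.03  0.    1.44  1.68] [ 0.7 -0.  -4.4] 0.5371821546437727
pink n 91 rows [0, 0, 0, 0, 0, 0, 0, 0, 0, 0, 0, 7, 7, 3, 3, 1, 2, 4, 4, 3, 6, 6, 6, 7, 6, 7, 9, 7, 3]
```

That knock stopped just short, with no contact force, so I'll go deeper.

Request:
play_rows(plan=[[0, 0, 0, 0, 0, -0.03, 0], [0, 0, 0, 0, 0, -0.055, 0], [0, 0, 0, 0, 0, -0.055, 0], [0, 0, 0, 0, 0, -0.028, 0], [0, 0, 0, 0, 0, 0.006, 0]])

```text
time: 7.4
eef_pos: [452.7, -45.0, 113.9]
tool_rot: [[0.964, -0.266, 0.001], [-0.266, -0.964, 0.002], [0.0, -0.003, -1.0]]
contact_force: [-4.5, 1.4, 38.2]
finger_gap: 0.53
```

```bash
python3 pk.py
```

```text
7.4 [452.7 -45.  113.9] [[0.964, -0.266, 0.001], [-0.266, -0.964, 0.002], [0.0, -0.003, -1.0]] [-0.16 -0.33  2.04  0.    1.43  1.68] [-4.5  1.4 38.2] 0.530107847392691
pink n 92 rows [0, 0, 0, 0, 0, 0, 0, 0, 0, 0, 0, 5, 4, 3, 3, 3, 3, 5, 3, 6, 5, 4, 3, 8, 6, 8, 9, 8, 5, 1]
```

The pad contact is good, but the pink edge hasn't moved. I'll use depth to check the tube's tilt in the grip.

Run:
```python
import r
from h import *
c=cap('scene');col=c['color']
for u in (297,300,303):
  print(u,[ (v,*world(c,u,v).round(0).astype(int),col[v,u].tolist()) for v in range(193,228,3)])
print('row 210')
print([(u,*world(c,u,210).round(0).astype(int)) for u in range(286,320,3)])
```

```text
7.45 [451.8 -44.8 110.5] [[0.964, -0.266, -0.002], [-0.266, -0.964, 0.003], [-0.003, -0.002, -1.0]] [-0.16 -0.33  2.04  0.    1.43  1.68] [ 2.2 -0.  -7.4] 0.5316067361463804
297 [(193, np.int64(470), np.int64(-53), np.int64(170), [98, 44, 2]), (196, np.int64(468), np.int64(-53), np.int64(152), [84, 60, 66]), (199, np.int64(464), np.int64(-53), np.int64(132), [81, 60, 69]), (202, np.int64(465), np.int64(-52), np.int64(120), [82, 60, 69]), (205, np.int64(463), np.int64(-52), np.int64(101), [78, 57, 66]), (208, np.int64(455), np.int64(-51), np.int64(73), [79, 60, 71]), (211, np.int64(457), np.int64(-51), np.int64(61), [83, 60, 70]), (214, np.int64(456), np.int64(-51), np.int64(44), [70, 62, 65]), (217, np.int64(452), np.int64(-50), np.int64(22), [59, 59, 62]), (220, np.int64(458), np.int64(-50), np.int64(14), [24, 20, 23]), (223, np.int64(467), np.int64(-51), np.int64(13), [24, 25, 25]), (226, np.int64(473), np.int64(-51), np.int64(6), [23, 24, 26])]
300 [(193, np.int64(472), np.int64(-46), np.int64(173), [114, 52, 7]), (196, np.int64(469), np.int64(-45), np.int64(155), [84, 56, 57]), (
[... 1359 characters left out ...]
(10), [28, 29, 28]), (226, np.int64(477), np.int64(-34), np.int64(12), [25, 24, 21])]
row 210
[(286, np.int64(418), np.int64(-81), np.int64(7)), (289, np.int64(423), np.int64(-73), np.int64(14)), (292, np.int64(435), np.int64(-64), np.int64(33)), (295, np.int64(454), np.int64(-57), np.int64(62)), (298, np.int64(460), np.int64(-49), np.int64(71)), (301, np.int64(463), np.int64(-40), np.int64(76)), (304, np.int64(459), np.int64(-32), np.int64(70)), (307, np.int64(454), np.int64(-23), np.int64(62)), (310, np.int64(425), np.int64(-11), np.int64(16)), (313, np.int64(423), np.int64(-2), np.int64(12)), (316, np.int64(421), np.int64(7), np.int64(8)), (319, np.int64(426), np.int64(16), np.int64(15))]
```

The depth profile shows the tube about 6° off in the grip (mouth toward the robot) and sliding up with each rap. I'll set it down, let it stand square, and regrasp higher and straight.

Request:
play_rows(plan=[[0, 2, 0, 0, 0, 0.001, 0], [0, 4, 0, 0, 0, 0.001, 0], [0, 6, 0, 0, 0, 0.002, 0], [0, 6, 0, 0, 0, 0.002, 60], [0, 6, 0, 0, 0, 0.002, 100]])

```text
time: 8.12
eef_pos: [453.5, -45.2, 115.3]
tool_rot: [[0.958, -0.266, 0.104], [-0.265, -0.964, -0.026], [0.107, -0.003, -0.994]]
contact_force: [-0.3, 0.1, 0.9]
finger_gap: 0.666
```

Request:
play_rows(plan=[[0, -2, 0, 0, 0, -0.005, 100], [0, -6, 0, 0, 0, -0.015, 100], [0, -6, 0, 0, 0, -0.02, 100]])

```text
time: 8.5
eef_pos: [452.0, -44.9, 135.0]
tool_rot: [[0.964, -0.266, 0.002], [-0.266, -0.964, 0.002], [0.001, -0.003, -1.0]]
contact_force: [-0.7, 1.0, 0.0]
finger_gap: 0.971
```

```bash
cat > tube.py <<'E'
import r
from h import *
def tube(c,b=(193,226,285,318),zr=(25,165)):
    v,u=np.mgrid[b[0]:b[1],b[2]:b[3]];u,v=u.ravel(),v.ravel();k=c['depth'][v,u]>0;u,v=u[k],v[k];P=world(c,u,v)
    return u,v,P
if __name__=='__main__':
    c=cap('scene');u,v,P=tube(c)
    from scipy.optimize import least_squares
    k=(P[:,2]>25)&(P[:,2]<150)&(P[:,0]>435)&(P[:,0]<480);P=P[k]
    f=lambda q:np.hypot(P[:,0]-q[0]-q[2]*(P[:,2]-90)/100,P[:,1]-q[1]-q[3]*(P[:,2]-90)/100)-25.5
    s=least_squares(f,[440,-43,0,0],loss='soft_l1',f_scale=3)
    print(len(P),'centre at z90, lean mm/100',s.x.round(1),'rms',np.sqrt(np.median(f(s.x)**2)).round(1))
    cv2.imwrite('pics/t%d.png'%(100*get_obs()['time']),cv2.resize(c['color'][140:240,230:360,::-1],(780,600),interpolation=cv2.INTER_CUBIC))
E
python3 tube.py
```

```text
8.5 [452.  -44.9 135. ] [[0.964, -0.266, 0.002], [-0.266, -0.964, 0.002], [0.001, -0.003, -1.0]] [-0.16 -0.35  2.02  0.    1.47  1.68] [-0.7  1.   0. ] 0.9707896943179266
439 centre at z90, lean mm/100 [ 4.428e+02 -4.160e+01  4.000e-01  1.200e+00] rms 0.9
```

Request:
play_rows(plan=[[0, 0, 0, -0.0095, -0.001, 0, 100], [0, 0, 0, -0.0095, -0.001, 0, 40], [0, 0, 0, -0.0095, -0.001, 0, 0], [0, 0, 0, -0.0095, -0.001, 0, 0], [0, 0, 0, -0.0095, -0.001, 0, 0]])

```text
time: 9.18
eef_pos: [442.4, -41.2, 134.5]
tool_rot: [[0.964, -0.266, 0.002], [-0.266, -0.964, 0.002], [0.001, -0.003, -1.0]]
contact_force: [-0.8, -0.2, -0.3]
finger_gap: 0.622
```

Request:
play_rows(plan=[[0, 0, 0, 0, 0, 0, 0], [0, 0, 0, 0, 0, 0, 0], [0, 0, 0, 0, 0, 0, 0]])

```text
time: 9.55
eef_pos: [442.4, -41.3, 134.5]
tool_rot: [[0.964, -0.266, 0.002], [-0.266, -0.964, 0.002], [0.001, -0.002, -1.0]]
contact_force: [-0.2, -2.0, -0.1]
finger_gap: 0.534
```

Request:
play_rows(plan=[[0, 0, 0, 0, 0, -0.03, 0], [0, 0, 0, 0, 0, -0.055, 0], [0, 0, 0, 0, 0, -0.055, 0], [0, 0, 0, 0, 0, -0.028, 0], [0, 0, 0, 0, 0, 0.006, 0]])

```text
time: 10.18
eef_pos: [442.5, -41.1, 127.4]
tool_rot: [[0.964, -0.266, 0.003], [-0.266, -0.964, 0.002], [0.002, -0.003, -1.0]]
contact_force: [-1.4, -1.1, 45.1]
finger_gap: 0.535
```

```bash
python3 pk.py; python3 tube.py
```

```text
10.175 [442.5 -41.1 127.4] [[0.964, -0.266, 0.003], [-0.266, -0.964, 0.002], [0.002, -0.003, -1.0]] [-0.15 -0.37  2.05  0.    1.46  1.69] [-1.4 -1.1 45.1] 0.5354753299385477
pink n 122 rows [0, 0, 0, 0, 0, 0, 0, 0, 0, 0, 7, 4, 4, 4, 5, 4, 3, 5, 3, 5, 6, 4, 5, 3, 6, 8, 8, 6, 7, 7, 9, 5, 4]
10.225 [441.2 -41.  123.3] [[0.964, -0.266, -0.001], [-0.266, -0.964, 0.003], [-0.002, -0.002, -1.0]] [-0.15 -0.36  2.05  0.    1.46  1.69] [-1.6 -0.2 -8.5] 0.5355797834002092
493 centre at z90, lean mm/100 [ 4.425e+02 -4.060e+01  3.000e-01  1.500e+00] rms 1.1
```

Progress: the pink edge is about 3 px lower. Knock again.

Request:
play_rows(plan=[[0, 0, 0, 0, 0, -0.03, 0], [0, 0, 0, 0, 0, -0.055, 0], [0, 0, 0, 0, 0, -0.055, 0], [0, 0, 0, 0, 0, -0.03, 0], [0, 0, 0, 0, 0, 0.005, 0]])

```text
time: 10.9
eef_pos: [443.0, -41.3, 123.2]
tool_rot: [[0.964, -0.266, 0.005], [-0.266, -0.964, 0.002], [0.004, -0.003, -1.0]]
contact_force: [3.7, -1.3, 43.9]
finger_gap: 0.537
```

Request:
play_rows(plan=[[0, 0, 0, 0, 0, 0, 0]])

```text
time: 11.02
eef_pos: [441.8, -41.0, 121.2]
tool_rot: [[0.964, -0.266, 0.0], [-0.266, -0.964, 0.003], [-0.001, -0.003, -1.0]]
contact_force: [0.3, -0.1, -2.0]
finger_gap: 0.531
```

```bash
python3 pk.py
```

```text
11.025 [441.8 -41.  121.2] [[0.964, -0.266, 0.0], [-0.266, -0.964, 0.003], [-0.001, -0.003, -1.0]] [-0.15 -0.36  2.05  0.    1.45  1.69] [ 0.3 -0.1 -2. ] 0.5307273149762449
pink n 90 rows [0, 0, 0, 0, 0, 0, 0, 0, 1, 0, 0, 3, 5, 2, 0, 0, 0, 5, 2, 3, 3, 4, 4, 4, 4, 4, 3, 5, 5, 4, 6, 4, 4, 5, 3, 2, 4, 1]
```

The pink edge now reaches row 222 and the load has halved, so it has likely dropped. I'll lift 30 mm (a safe height) to confirm.

Request:
play_rows(plan=[[0, 0, 0, 0, 0, -0.008, 0], [0, 0, 0, 0, 0, -0.016, 0], [0, 0, 0, 0, 0, -0.024, 0], [0, 0, 0, 0, 0, -0.03, 0], [0, 0, 0, 0, 0, -0.03, 0]])

```text
time: 11.7
eef_pos: [442.5, -41.2, 154.2]
tool_rot: [[0.964, -0.266, 0.003], [-0.266, -0.964, 0.002], [0.002, -0.003, -1.0]]
contact_force: [-0.6, -0.5, -2.1]
finger_gap: 0.538
```

```bash
python3 pk.py;python3 - <<'E'
from h import *
c=load('scene')
cv2.imwrite('pics/drop.png',cv2.resize(c['color'][150:235,250:350,::-1],(700,595),interpolation=cv2.INTER_CUBIC))
E
```

```text
11.7 [442.5 -41.2 154.2] [[0.964, -0.266, 0.003], [-0.266, -0.964, 0.002], [0.002, -0.003, -1.0]] [-0.15 -0.38  2.01  0.    1.51  1.69] [-0.6 -0.5 -2.1] 0.5375255087891255
pink n 171 rows [0, 0, 0, 0, 0, 0, 0, 0, 0, 0, 1, 2, 4, 1, 0, 0, 2, 4, 2, 4, 2, 4, 6, 3, 5, 2, 4, 4, 8, 15, 16, 16, 14, 14, 13, 12, 9, 4]
```

View pics/drop.png

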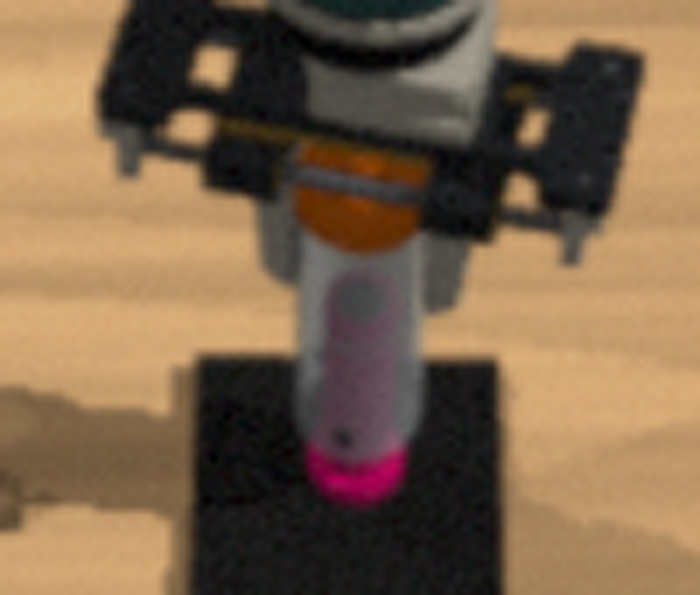

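The pink sleeve stands on the pad, flange at (357,475), and the canister has cleared its foot. Now lift straight up and carry it to the tray.

Request:
play_rows(plan=[[0, 0, 0, 0, 0, -0.02, 0], [0, 0, 0, 0, 0, -0.05, 0], [0, 0, 0, 0, 0, -0.085, 0], [0, 0, 0, 0, 0, -0.125, 0], [0, 0, 0, 0, 0, -0.13, 0]])

```text
time: 12.38
eef_pos: [442.6, -41.6, 287.4]
tool_rot: [[0.964, -0.266, 0.006], [-0.266, -0.964, 0.002], [0.006, -0.003, -1.0]]
contact_force: [-0.0, -0.2, -2.0]
finger_gap: 0.535
```

Request:
play_rows(plan=[[0, 0, 0, -0.003, -0.03, 0, 0], [0, 0, 0, -0.009, -0.09, 0, 0], [0, 0, 0, -0.0145, -0.15, 0, 0], [0, 0, 0, -0.0205, -0.21, 0, 0], [0, 0, 0, -0.026, -0.268, 0.03, 0]])

```text
time: 13.0
eef_pos: [488.3, 223.6, 256.9]
tool_rot: [[0.964, -0.266, 0.005], [-0.266, -0.964, 0.003], [0.004, -0.004, -1.0]]
contact_force: [1.6, 0.1, -1.5]
finger_gap: 0.534
```

Request:
play_rows(plan=[[0, 0, 0, -0.0025, -0.027, 0.03, 0], [0, 0, 0, -0.0025, -0.027, 0.075, 0], [0, 0, 0, -0.0025, -0.027, 0.105, 0], [0, 0, 0, -0.0025, -0.027, 0.118, 0], [0, 0, 0, -0.0025, -0.027, 0.122, 0]])

```text
time: 13.62
eef_pos: [492.9, 248.1, 133.6]
tool_rot: [[0.964, -0.266, 0.001], [-0.266, -0.964, 0.002], [0.001, -0.002, -1.0]]
contact_force: [-0.2, 0.3, -1.1]
finger_gap: 0.534
```

Run:
```python
import r
from h import *
from pk import pink
c=cap('scene');u,v=pink(c)
P=world(c,u,v);k=(c['depth'][v,u]>0)&(P[:,2]>20);P=P[k]
print(P.min(0).round(),np.median(P,0).round(),P.max(0).round())
cv2.imwrite('pics/tray.png',cv2.resize(c['color'][140:260,260:460,::-1],(800,480),interpolation=cv2.INTER_CUBIC))
```

```text
13.625 [492.9 248.1 133.6] [[0.964, -0.266, 0.001], [-0.266, -0.964, 0.002], [0.001, -0.002, -1.0]] [ 0.42 -0.11  1.83  0.    1.42  2.26] [-0.2  0.3 -1.1] 0.5339685689963505
pink n 358 rows [0, 0, 0, 0, 4, 7, 4, 4, 4, 5, 10, 9, 9, 9, 9, 9, 11, 12, 12, 12, 12, 12, 12, 12, 12, 12, 14, 14, 15, 15, 15, 16, 15, 14, 13, 11, 9, 5]
[429. -59.  20.] [454. -41.  78.] [467. -21. 138.]
```

View pics/tray.png

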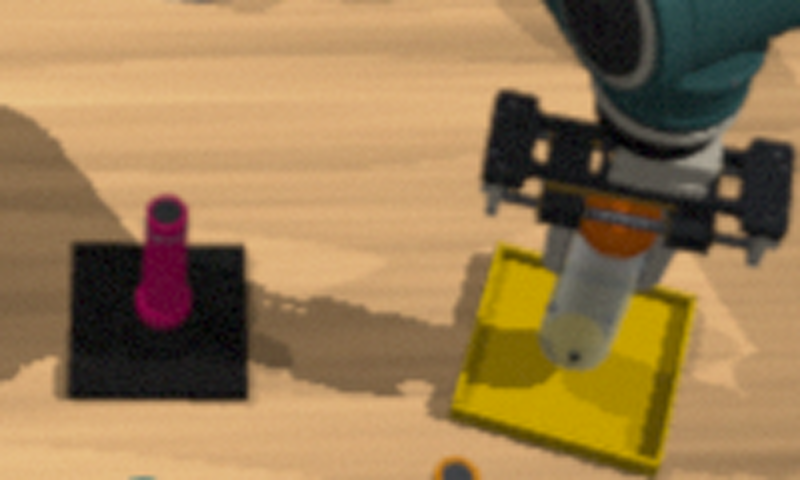

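The sleeve stands alone on the pad at (163,300), and the canister mouth is over the middle of the tray at (575,345). Lowering.

Request:
play_rows(plan=[[0, 0, 0, 0, 0, 0.006, 0], [0, 0, 0, 0, 0, 0.011, 0], [0, 0, 0, 0, 0, 0.015, 0], [0, 0, 0, 0, 0, 0.018, 0], [0, 0, 0, 0, 0, 0.019, 0]])

```text
time: 14.3
eef_pos: [492.9, 248.2, 114.5]
tool_rot: [[0.964, -0.266, 0.002], [-0.266, -0.964, 0.002], [0.001, -0.003, -1.0]]
contact_force: [1.2, -0.3, -1.3]
finger_gap: 0.53
```

Request:
play_rows(plan=[[0, 0, 0, 0, 0, 0.002, 0], [0, 0, 0, 0, 0, 0.002, 0]])

```text
time: 14.55
eef_pos: [493.0, 248.2, 112.6]
tool_rot: [[0.964, -0.266, 0.002], [-0.266, -0.964, 0.002], [0.001, -0.003, -1.0]]
contact_force: [0.4, 0.4, -1.6]
finger_gap: 0.533
```

Request:
play_rows(plan=[[0, 0, 0, 0, 0, 0.002, 0], [0, 0, 0, 0, 0, 0.003, 0]])

```text
time: 14.8
eef_pos: [493.0, 248.2, 109.6]
tool_rot: [[0.964, -0.266, 0.002], [-0.266, -0.964, 0.002], [0.001, -0.003, -1.0]]
contact_force: [0.0, -0.0, -2.2]
finger_gap: 0.531
```

Request:
play_rows(plan=[[0, 0, 0, 0, 0, 0.002, 0], [0, 0, 0, 0, 0, 0.003, 0]])

```text
time: 15.05
eef_pos: [493.0, 248.2, 106.5]
tool_rot: [[0.964, -0.266, 0.002], [-0.266, -0.964, 0.002], [0.001, -0.003, -1.0]]
contact_force: [0.6, -0.7, -2.3]
finger_gap: 0.532
```

Request:
play_rows(plan=[[0, 0, 0, 0, 0, 0.002, 0], [0, 0, 0, 0, 0, 0.003, 0]])

```text
time: 15.3
eef_pos: [493.0, 248.2, 103.5]
tool_rot: [[0.964, -0.266, 0.002], [-0.266, -0.964, 0.002], [0.001, -0.003, -1.0]]
contact_force: [-0.2, -0.2, -2.0]
finger_gap: 0.531
```

Run:
```python
import r
from h import *
c=cap('scene')
h=c['color'].astype(int);m=(h[...,0]>80)&(h[...,0]-h[...,1]>45)&(h[...,2]<40)
m[:185]=0;m[215:]=0;m[:,:400]=0;m[:,430:]=0
v,u=np.nonzero(m);P=world(c,u,v);print(len(u),P[:,2].max().round(1),np.percentile(P[:,2],[5,50,90,98]).round(1))
```

```text
15.3 [493.  248.2 103.5] [[0.964, -0.266, 0.002], [-0.266, -0.964, 0.002], [0.001, -0.003, -1.0]] [ 0.42 -0.09  1.86  0.    1.37  2.26] [-0.2 -0.2 -2. ] 0.5308378475796034
136 1267.0 [161.9 167.4 170.8 501.9]
```

Request:
play_rows(plan=[[0, 0, 0, 0, 0, 0.002, 0], [0, 0, 0, 0, 0, 0.003, 0]])

```text
time: 15.6
eef_pos: [493.2, 248.3, 102.0]
tool_rot: [[0.964, -0.266, 0.003], [-0.266, -0.964, 0.002], [0.002, -0.003, -1.0]]
contact_force: [-7.0, -3.1, 18.7]
finger_gap: 0.534
```

Request:
play_rows(plan=[[0, 0, 0, 0, 0, 0.002, 0], [0, 0, 0, 0, 0, 0.002, 0]])

```text
time: 15.85
eef_pos: [493.8, 248.3, 101.9]
tool_rot: [[0.964, -0.266, 0.004], [-0.266, -0.964, 0.003], [0.004, -0.004, -1.0]]
contact_force: [-10.6, -6.1, 28.4]
finger_gap: 0.535
```

Seated on the floor. Release and rise.

Request:
play_rows(plan=[[0, 0, 0, 0, 0, -0.003, 0], [0, 0, 0, 0, 0, -0.003, 100], [0, 0, 0, 0, 0, -0.003, 100], [0, 0, 0, 0, 0, -0.003, 100], [0, 0, 0, 0, 0, -0.003, 100]])

```text
time: 16.48
eef_pos: [493.0, 248.2, 101.6]
tool_rot: [[0.964, -0.266, 0.002], [-0.266, -0.964, 0.002], [0.001, -0.003, -1.0]]
contact_force: [0.0, 0.0, 0.2]
finger_gap: 0.911
```

Request:
play_rows(plan=[[0, 0, 0, 0, 0, -0.01, 100], [0, 0, 0, 0, 0, -0.05, 100], [0, 0, 0, 0, 0, -0.1, 100], [0, 0, 0, 0, 0, -0.15, 100], [0, 0, 0, 0, 0, -0.17, 100]])

```text
time: 17.1
eef_pos: [493.1, 248.0, 275.6]
tool_rot: [[0.964, -0.266, 0.006], [-0.266, -0.964, 0.004], [0.004, -0.005, -1.0]]
contact_force: [-0.6, -0.5, 0.7]
finger_gap: 0.998
```

Run:
```python
import r
from h import *
from scipy.optimize import least_squares
c=cap('scene')
def fit(P,rad,z0,q0):
    f=lambda q:np.hypot(P[:,0]-q[0]-q[2]*(P[:,2]-z0)/100,P[:,1]-q[1]-q[3]*(P[:,2]-z0)/100)-rad
    s=least_squares(f,q0,loss='soft_l1',f_scale=2);return s.x.round(2),len(P),np.sqrt(np.median(s.fun**2)).round(2)
def reg(lo,hi):
    v,u=np.mgrid[0:420,0:560];P=world(c,u.ravel(),v.ravel());P=P[c['depth'].ravel()>0]
    return P[np.all((P>lo)&(P<hi),1)]
print('canister',fit(reg([475,215,30],[530,285,150]),25.5,90,[493,248,0,0]))
print('sleeve',fit(reg([425,-62,32],[470,-18,124]),15,80,[442,-41,0,0]))
print('teal',fit(reg([630,-85,70],[690,-40,118]),15,90,[652,-62,0,0]))
print('amber',fit(reg([625,115,70],[680,160,118]),15,90,[645,138,0,0]))
cv2.imwrite('pics/clip.png',cv2.resize(c['color'][225:315,255:415,::-1],(800,450),interpolation=cv2.INTER_CUBIC))
```

```text
17.1 [493.1 248.  275.6] [[0.964, -0.266, 0.006], [-0.266, -0.964, 0.004], [0.004, -0.005, -1.0]] [ 0.42 -0.17  1.64  0.    1.66  2.26] [-0.6 -0.5  0.7] 0.9975629052471963
canister (array([4.9472e+02, 2.4852e+02, 2.8000e-01, 3.3000e-01]), 453, np.float64(0.73))
sleeve (array([ 4.4256e+02, -4.1020e+01, -4.4000e-01, -3.6000e-01]), 181, np.float64(0.94))
teal (array([ 6.5173e+02, -6.4250e+01, -4.0000e-01,  7.2000e-01]), 101, np.float64(0.62))
amber (array([ 6.4305e+02,  1.3528e+02, -1.5800e+00, -2.7000e-01]), 106, np.float64(0.57))
```

The canister stands upright in the tray at (494.7, 248.5) with lean below 0.4 mm per 100 mm. The sleeve is at (442.6, -41.0), and home, midway between the teal and amber sleeves, is (647.4, 35.5) with the rail yawed 2.5°. I'll turn the jaws along the clip's x and go above the sleeve.

Request:
play_rows(plan=[[0, 0, -10.6, 0.0056, 0.058, 0, 100], [0, 0, -21.2, 0.0113, 0.117, 0, 100], [0, 0, -31.8, 0.017, 0.175, 0, 100], [0, 0, -42.4, 0.0226, 0.234, 0, 100], [0, 0, -53, 0.0282, 0.292, 0, 100]])

```text
time: 17.77
eef_pos: [445.0, -25.4, 269.9]
tool_rot: [[0.837, 0.547, 0.001], [0.547, -0.837, 0.002], [0.002, -0.002, -1.0]]
contact_force: [0.7, -0.3, 0.1]
finger_gap: 0.998
```

Request:
play_rows(plan=[[0, 0, -10.6, 0, 0, 0, 100], [0, 0, -21.2, 0, 0, 0, 100], [0, 0, -31.8, 0, 0, 0.01, 100], [0, 0, -42.4, 0, 0, 0.04, 100], [0, 0, -53, 0, 0, 0.06, 100]])

```text
time: 18.4
eef_pos: [445.4, -23.7, 208.5]
tool_rot: [[0.066, 0.998, -0.0], [0.998, -0.066, 0.003], [0.002, -0.001, -1.0]]
contact_force: [0.0, -0.9, -0.8]
finger_gap: 1.001
```

Request:
play_rows(plan=[[0, 0, -2, 0, 0, 0.01, 100], [0, 0, -2, 0, 0, 0.01, 100]])

```text
time: 18.65
eef_pos: [445.8, -23.7, 200.3]
tool_rot: [[0.04, 0.999, 0.001], [0.999, -0.04, 0.002], [0.002, 0.0, -1.0]]
contact_force: [-0.1, 0.5, 0.4]
finger_gap: 0.998
```

```bash
cat >> h.py <<'E'
a=np.radians(2.5);CX=np.array([np.cos(a),np.sin(a),0]);CY=np.array([-np.sin(a),np.cos(a),0])
RS=frame(-Z,CX);HOME=np.array([647.4,35.5,0])
E
python3 - <<'E'
import r
from h import *
print(rows(RS,[442.6,-41,97]))
E
```

```text
18.65 [445.8 -23.7 200.3] [[0.04, 0.999, 0.001], [0.999, -0.04, 0.002], [0.002, 0.0, -1.0]] [-0.11 -0.39  1.95  0.    1.59 -0.07] [-0.1  0.5  0.4] 0.9982295678920033
(array([ 0.03, -0.14, -4.8 ]), array([-0.0177, -0.0025,  0.1113]), 'ang 4.8 dist 113')
```

Request:
play_rows(plan=[[0, 0, -4.8, -0.0177, -0.0025, 0.01, 100], [0, 0, -4.8, -0.0177, -0.0025, 0.03, 100], [0, 0, -4.8, -0.0177, -0.0025, 0.07, 100], [0, 0, -4.8, -0.0177, -0.0025, 0.1, 100], [0, 0, -4.8, -0.0177, -0.0025, 0.111, 100]])

```text
time: 19.27
eef_pos: [442.4, -40.6, 88.1]
tool_rot: [[-0.044, 0.999, -0.0], [0.999, 0.044, 0.003], [0.003, -0.0, -1.0]]
contact_force: [0.0, 0.1, 0.5]
finger_gap: 1.0
```

Request:
play_rows(plan=[[0, 0, 0, 0, 0, 0, 0], [0, 0, 0, 0, 0, 0, 0], [0, 0, 0, 0, 0, 0, 0], [0, 0, 0, 0, 0, 0, 0], [0, 0, 0, 0, 0, 0, 0]])

```text
time: 19.9
eef_pos: [443.2, -41.1, 90.2]
tool_rot: [[-0.047, 0.999, 0.002], [0.999, 0.047, 0.002], [0.002, 0.002, -1.0]]
contact_force: [0.5, 0.0, -1.1]
finger_gap: 0.516
```

Request:
play_rows(plan=[[0, 0, 0, 0, 0, 0, 0], [0, 0, 0, 0, 0, 0, 0], [0, 0, 0, 0, 0, 0, 0], [0, 0, 0, 0, 0, 0, 0]])

```text
time: 20.4
eef_pos: [443.1, -41.1, 90.0]
tool_rot: [[-0.047, 0.999, 0.002], [0.999, 0.047, 0.002], [0.002, 0.002, -1.0]]
contact_force: [0.1, 0.6, 1.0]
finger_gap: 0.32
```

Run:
```python
import r
from h import *
up=[442.6,-41,110];print('from grasp to approach',rows(RS,HOME-70*CX+[0,0,110]))
```

```text
20.4 [443.1 -41.1  90. ] [[-0.047, 0.999, 0.002], [0.999, 0.047, 0.002], [0.002, 0.002, -1.0]] [-0.15 -0.34  2.09  0.    1.39 -0.2 ] [0.1 0.6 1. ] 0.3196562946236212
from grasp to approach (array([ 0.11, -0.12,  0.18]), array([ 0.0672,  0.1377, -0.0116]), 'ang 0.2 dist 154')
```

Request:
play_rows(plan=[[0, 0, 0, 0, 0, -0.025, 0], [0, 0, 0, 0.02, 0.045, -0.03, 0], [0, 0, 0, 0.045, 0.092, -0.03, 0], [0, 0, 0, 0.067, 0.138, -0.02, 0], [0, 0, 0, 0.067, 0.138, 0, 0]])

```text
time: 21.02
eef_pos: [579.7, 33.7, 89.5]
tool_rot: [[-0.048, 0.999, 0.002], [0.999, 0.048, 0.003], [0.002, 0.002, -1.0]]
contact_force: [-0.4, -0.3, -1.5]
finger_gap: 0.319
```

Request:
play_rows(plan=[[0, 0, 0, 0, 0, 0.005, 0], [0, 0, 0, 0, 0, 0.008, 0], [0, 0, 0, 0, 0, 0.008, 0]])

```text
time: 21.4
eef_pos: [577.5, 31.9, 83.1]
tool_rot: [[-0.046, 0.999, 0.003], [0.999, 0.046, 0.002], [0.002, 0.003, -1.0]]
contact_force: [-0.8, 1.0, -2.2]
finger_gap: 0.317
```

Run:
```python
import r
from h import *
from scipy.optimize import least_squares
c=cap('scene');t=cap('top');o=get_obs()
v,u=np.mgrid[0:420,0:560];P=world(c,u.ravel(),v.ravel());P=P[c['depth'].ravel()>0]
e=o['eef_pos'];P=P[np.all((P>[e[0]-25,e[1]-20,15])&(P<[e[0]+25,e[1]+20,70]),1)]
f=lambda q:np.hypot(P[:,0]-q[0]-q[2]*(P[:,2]-40)/100,P[:,1]-q[1]-q[3]*(P[:,2]-40)/100)-15
s=least_squares(f,[e[0],e[1],0,0],loss='soft_l1',f_scale=2);print('sleeve z40',s.x.round(2),len(P),P.min(0).round(1))
print('to home',rows(RS,HOME+[0,0,90]))
cv2.imwrite('pics/clip.png',cv2.resize(c['color'][205:305,255:405,::-1],(800,533),interpolation=cv2.INTER_CUBIC))
```

```text
21.4 [577.5  31.9  83.1] [[-0.046, 0.999, 0.003], [0.999, 0.046, 0.002], [0.002, 0.003, -1.0]] [ 0.01 -0.02  1.82  0.    1.33 -0.04] [-0.8  1.  -2.2] 0.3174034346119843
sleeve z40 [582.64  25.16   5.15 -20.43] 17 [569.9  14.3  15. ]
to home (array([ 0.18, -0.12,  0.15]), array([0.0003, 0.0697, 0.0015]), 'ang 0.3 dist 70')
```

View pics/clip.png

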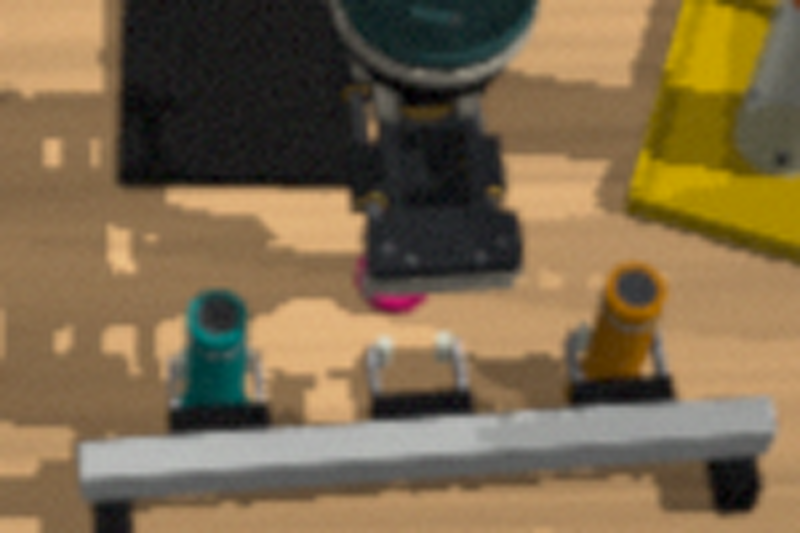

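The sleeve's flange shows at (393,290). The clip's rollers are at (383,347) and (442,345), midway at (412,346). I'll check these against projections.

Run:
```python
from h import *
c=load('scene');k=lambda p:((proj(c,p)-[255,205])*[5.333,5.33]).round(0).tolist()
print('gap z45,z55',k(HOME-12*CX+[0,0,45]),k(HOME-12*CX+[0,0,55]))
for z in(0,4,10): print('flange front',z,k(np.array([577.5+20,31.9,z])),k(np.array([577.5,31.9-20,z+6])))
print('teal/amber top', k([651.7,-64.2,120]),k([643,135.3,120]), k([577.5,31.9,4]))
```

```text
gap z45,z55 [409.0, 346.0] [410.0, 337.0]
flange front 0 [391.0, 318.0] [351.0, 280.0]
flange front 4 [392.0, 315.0] [352.0, 276.0]
flange front 10 [392.0, 310.0] [352.0, 271.0]
teal/amber top [214.0, 312.0] [632.0, 286.0] [389.0, 281.0]
```

Projected and seen gap agree to about 1 mm. Pressing in.

Request:
play_rows(plan=[[0, 0, 0, 0.001, 0.02, 0.001, 0], [0, 0, 0, 0.001, 0.04, 0.001, 0], [0, 0, 0, 0.001, 0.05, 0.001, 0], [0, 0, 0, 0.001, 0.06, 0.001, 0], [0, 0, 0, 0.001, 0.066, 0.001, 0]])

```text
time: 22.12
eef_pos: [644.0, 36.2, 81.8]
tool_rot: [[-0.047, 0.999, 0.002], [0.999, 0.047, 0.002], [0.002, 0.003, -1.0]]
contact_force: [1.0, -1.4, -1.2]
finger_gap: 0.321
```

Request:
play_rows(plan=[[0, 0, 0, 0, 0.003, 0, 0], [0, 0, 0, 0, 0.005, 0, 0]])

```text
time: 22.38
eef_pos: [648.6, 36.3, 81.8]
tool_rot: [[-0.047, 0.999, 0.001], [0.999, 0.047, 0.002], [0.002, 0.002, -1.0]]
contact_force: [-10.4, -4.2, 5.2]
finger_gap: 0.314
```

Request:
play_rows(plan=[[0, 0, 0, 0, 0.002, 0, 0], [0, 0, 0, 0, 0.003, 0, 0]])

```text
time: 22.62
eef_pos: [649.2, 36.5, 81.8]
tool_rot: [[-0.047, 0.999, -0.005], [0.999, 0.047, 0.002], [0.002, -0.005, -1.0]]
contact_force: [-29.5, -4.1, 16.3]
finger_gap: 0.316
```

Run:
```python
import r
from h import *
from scipy.optimize import least_squares
c=cap('scene')
cv2.imwrite('pics/home.png',cv2.resize(c['color'][205:305,255:405,::-1],(800,533),interpolation=cv2.INTER_CUBIC))
```

```text
22.625 [649.2  36.5  81.8] [[-0.047, 0.999, -0.005], [0.999, 0.047, 0.002], [0.002, -0.005, -1.0]] [ 0.02  0.14  1.66  0.    1.35 -0.03] [-29.5  -4.1  16.3] 0.3158386944329207
```

View pics/home.png

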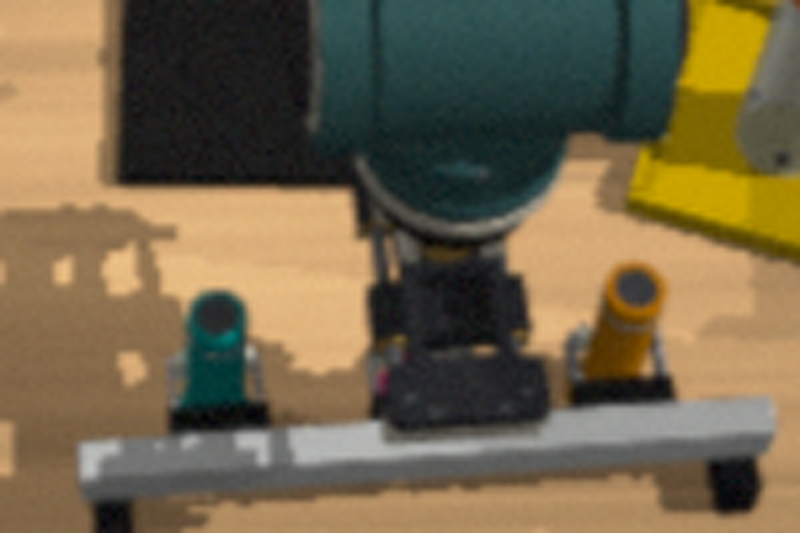

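A hard stop of 29.5 N at x = 649 means it is on the seat, though the gripper hides the sleeve. I'll ease off, release, rise and check.

Request:
play_rows(plan=[[0, 0, 0, 0, -0.004, 0, 0], [0, 0, 0, 0, -0.004, 0, 60], [0, 0, 0, 0, -0.004, 0, 80], [0, 0, 0, 0, -0.004, 0, 80], [0, 0, 0, 0, -0.004, 0, 80]])

```text
time: 23.3
eef_pos: [647.7, 36.7, 81.5]
tool_rot: [[-0.047, 0.999, 0.002], [0.999, 0.047, 0.002], [0.002, 0.002, -1.0]]
contact_force: [-0.3, -0.5, -0.3]
finger_gap: 0.699
```

Request:
play_rows(plan=[[0, 0, 0, 0, 0, -0.01, 80], [0, 0, 0, 0, 0, -0.04, 80], [0, 0, 0, 0, 0, -0.09, 80], [0, 0, 0, 0, -0.04, -0.12, 80], [0, 0, 0, 0, -0.1, -0.15, 80]])

```text
time: 23.92
eef_pos: [550.9, 31.7, 231.0]
tool_rot: [[-0.047, 0.999, 0.003], [0.999, 0.047, 0.002], [0.002, 0.003, -1.0]]
contact_force: [0.1, -0.1, 0.4]
finger_gap: 0.8
```

Request:
play_rows(plan=[[0, 0, 0, 0, -0.05, -0.02, 80], [0, 0, 0, 0, -0.1, -0.04, 80], [0, 0, 0, 0, -0.15, -0.05, 80], [0, 0, 0, 0, -0.15, -0.05, 80]])

```text
time: 24.42
eef_pos: [399.9, 24.6, 281.8]
tool_rot: [[-0.047, 0.999, 0.007], [0.999, 0.047, 0.002], [0.002, 0.007, -1.0]]
contact_force: [0.5, -0.1, -0.6]
finger_gap: 0.799
```

Run:
```python
import r
from h import *
from scipy.optimize import least_squares
c=cap('scene')
v,u=np.mgrid[0:420,0:560];W=world(c,u.ravel(),v.ravel());W=W[c['depth'].ravel()>0]
def fit(n,lo,hi,rad,z0):
    P=W[np.all((W>lo)&(W<hi),1)]
    f=lambda q:np.hypot(P[:,0]-q[0]-q[2]*(P[:,2]-z0)/100,P[:,1]-q[1]-q[3]*(P[:,2]-z0)/100)-rad
    s=least_squares(f,[*((np.array(lo)+hi)/2)[:2],0,0],loss='soft_l1',f_scale=2);print(n,s.x.round(2),len(P),'top',np.percentile(W[np.all((W>lo)&(W<[*hi[:2],200]),1)][:,2],98).round(1))
fit('pink',[630,18,70],[680,58,118],15,90);fit('teal',[630,-85,70],[690,-40,118],15,90);fit('amber',[625,115,70],[680,160,118],15,90)
fit('can',[475,215,30],[530,285,150],25.5,90)
cv2.imwrite('pics/end.png',cv2.resize(c['color'][160:310,235:435,::-1],(800,600),interpolation=cv2.INTER_CUBIC))
```

```text
24.425 [399.9  24.6 281.8] [[-0.047, 0.999, 0.007], [0.999, 0.047, 0.002], [0.002, 0.007, -1.0]] [-0.   -0.52  1.9   0.    1.75 -0.05] [ 0.5 -0.1 -0.6] 0.7991626315284841
pink [647.08  35.31   1.33   2.81] 101 top 125.2
teal [ 6.5178e+02 -6.4820e+01 -1.5000e-01 -1.6000e+00] 103 top 125.0
amber [ 6.4262e+02  1.3522e+02 -1.4400e+00  3.1000e-01] 106 top 125.0
can [4.9474e+02 2.4830e+02 2.6000e-01 5.0000e-02] 450 top 170.1
```

View pics/end.png

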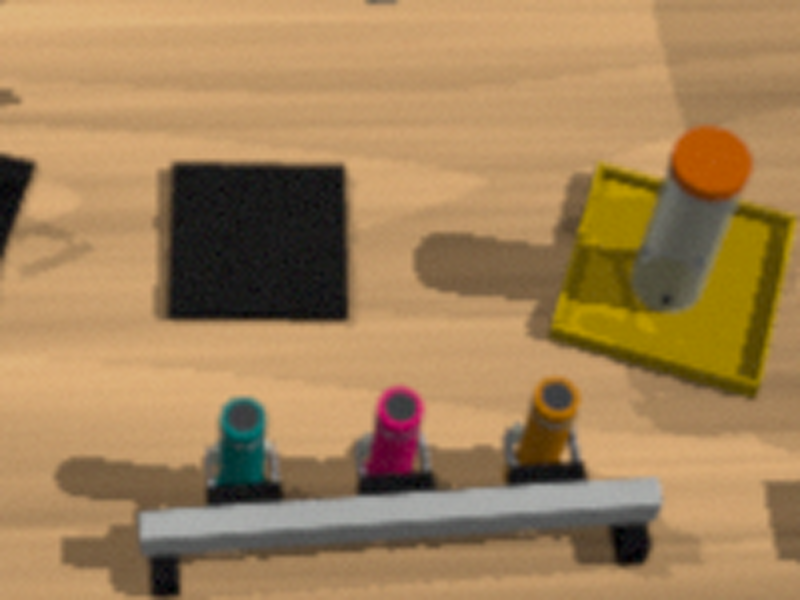

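The pink sleeve stands in the clip at (400,435), in line with the teal and amber ones, and the canister is upright in the tray. The fit puts the sleeve 0.4 mm from home, leaning about 0.03 rad.

```bash
python3 -c "
from workcell import sign_off
print(sign_off())"
```

```text
the job is handed in; nothing more can be done
None
```

The pink sleeve is in the empty middle clip and the canister stands mouth-down in the yellow tray. I handed the job in at about 24.4 s of the 54 s allowed; no verdict was reported.

**What I did**
- **Rapping:** I lifted the canister with the sleeve still wedged and knocked it on the pad. It sat about 6° off square in the grip, so I set it down and regrasped it straight. Two more knocks then dropped the sleeve.
- **Placing:** I lifted the canister straight off the sleeve and stood it in the tray. I pressed the sleeve into the clip until it stopped on the seat at about 30 N, then let go and backed away.

**What the last checks showed**

| Item | Measured | Needed |
|---|---|---|
| Sleeve axis from estimated home (midway between teal and amber) | about 0.4 mm | under 5 mm |
| Sleeve lean | about 0.03 rad | under 0.12 rad |
| Sleeve top height | level with its neighbours within 0.2 mm | foot under 20 mm |
| Canister from tray centre | about 2–6 mm | under 50 mm |
| Canister lean | under 0.01 rad | under 0.1 rad |
| Contact force on the tool | about zero | robot touching nothing |

**Checks that failed or disagreed**
- The first lean model of the canister was several millimetres off, and that caused the crooked grip.
- One knock stopped short of the pad, and the canister slid up in the fingers with each knock.
- I did not re-measure the spool, adapter or scraper at the end. The arm never went near them.

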